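Open the sample jar in the bench clamp

TASK

Open the white square sample jar: first slide the clamp's green jaw up against the jar by pushing on its red tab, until you feel the jar seat firmly between both jaws. Then grip the orange cap, unscrew it counter-clockwise until its threads let go, and lift it off the neck, leaving the jar clamped and standing. Finish while still holding the cap level, just clear of the jar's mouth and centred over it: do not put it down or let go, and leave the other goods on the table where they are.

Things in the scene. Friction and masses are not known exactly. Their poses are not given: they have to be found in the camera images.
- clamp: grey bench clamp fixed to the worktop: plate 100 (x) x 230 (y) x 12 mm thick, y from -125 to +105 mm. Origin: on the worktop under the plate. Its fixed green jaw (80 wide, 50 mm above the plate) has its rubber face at y = +80 mm, looking to -y; the sliding jaw closes towards +y
- jaw: sliding green jaw of the clamp, 80 mm wide, 50 mm above the plate. Origin: lower middle of its rubber face, 12 mm above the worktop; axes as the clamp's. Slides along y only, moves under about 8 N (friction; 15 to 20 N seats it firmly), stays where it is left. It starts 28 to 64 mm short of the jar; closed on the seated jar its origin is at y = +20 mm in the clamp's frame
- jaw_tab (a point): point on the outer (-y) face of the jaw's upright red tab, where to push it towards +y: 55 mm above the plate; the tab is 56 wide, 10 thick, top 75 mm above the plate, its outer face 60 mm behind the jaw's rubber face
- jar: loose square white jar with a green band, body 60 x 60 x 62 mm, about 0.45 kg, upright on the clamp's plate, sides nearly parallel to the jaws. Origin: centre of its underside. Neck 33 mm across (44 over its thread lugs), mouth 88 mm above the origin. Starts 4 to 22 mm from the fixed jaw; seated, origin at y = +50 mm in the clamp's frame. Unclamped it turns along with the cap
- jar_mouth (a point): centre of the jar's mouth, top of the neck, axes as the jar's
- cap: orange ribbed screw cap, 52 mm across, 21 high, 40 g. Origin: centre of its skirt's lower rim, 72 mm above the jar's origin (16 below the mouth) when on. Three-lug twist-off thread, turns counter-clockwise seen from above: about 0.3 N m for the first 25 degrees, then easy; free after 45 to 55, a stop at about 80, best lifted straight off at 60 to 70 degrees. It does not rise while turning
- hive_tool_1: grey flat hive tool, 44 x 186 x 23 mm, lying on the worktop (leave alone). Origin: centre of its underside
- jar_2: small round honey jar with yellow lid, 62 mm across, 71 mm high (leave alone). Origin: centre of its underside
- tub_1: clear nested pots, 70 mm across, 82 mm high (leave alone). Origin: centre of its underside

How it is judged:
By the outcome, as a careful person would: the job done as asked, in the order asked, and still so for the second after the job is handed in, while the arm keeps its last pose, push and grip.
It also fails if it takes over 56 s, if anything falls off the work surface, if the arm or the gripper's body presses on something with over 40 N, if the wrist force passes 120 N, or if a joint passes its speed limit or range.

ROBOT

A 6-joint arm with a two-finger parallel gripper is mounted at the origin on a cart in front of the work surface, level with it; the furniture and walls round the work are solid. World frame = base frame: x ahead of the robot, y to its left, z up, the work surface at z = 0. Lengths are in m, angles in rad, forces in N, time in s.
With the tool pointing down it reaches from about 0.35 to 0.975 m from the base axis. Payload 4.9 kg.
Tool frame: the origin (TCP) lies between the finger pads; the fingertips stand 19 mm ahead of it and the grasp point (between the pads) is the TCP; z points along the fingers, y is the direction in which the jaws open and shut (so a half turn about z gives the same grasp; the last joint's range is limited). The gripper opens to 85 mm and grips with 20 to 120 N. Pads are 22 mm wide; open, the fingers measure 114 mm over their backs; the gripper's body (76 mm by 85 mm) begins 54 mm behind the grasp point. The pads swing forward as they close: fully open they stand 13 mm farther back than shut.
Start: joints at [1.151, 0.053, 1.613, -0, 1.476, -0.119], TCP at [0.185, 0.597, 0.226] pointing down, gripper open.
Joint ranges: [-3.01, 3.01], [-1.01, 2.22], [0.06, 2.58], [-1.02, 4.17], [0.09, 2.62], [-3.14, 3.14]. Speed limits (rad/s): [2.57, 2.57, 3.14, 3.14, 3.14, 3.14].

INTERFACE

Orientations are given as a unit quaternion [w, x, y, z].
In Python, from plant import state, grab_frame, calibration, job_done gives the robot as it stands. The module is installed in compiled form; this text tells all that it offers.
- The arm moves only by the tool servo_tool, never from a script. Its argument "deltas" is a list that holds one entry, the list of rows, each a list of 5 numbers: the finger opening in mm, from 0 to 85.4, then the shift along the world's x, y, z in mm, then the turn about the world's z in units of 6 degrees (1.0 is 6 degrees). A call has 1 to 5 rows; each row is the pose to reach, as a shift and turn from the pose commanded when the call began; what a row does not reach only later rows make up. A row lasts 1/8 s, in which the tool goes at most 62.5 mm and 10.7 degrees, less where a joint would pass 70% of its speed; a pose out of reach is approached as far as the arm can. A call with a gripper value outside its range is refused whole. The fingers move at their own pace and stop on an object; the grip force is fixed at half the most. Time passes only in rows, so rows that repeat a pose let the fingers close. It gives the time, the measured TCP pose, the force and the opening at its end, in the units of the state.
- state(): the state, without advancing time (a new reading comes with each control period).
- grab_frame(name): name is "scene" or "top"; returns the picture (384x512x3 uint8, red, green, blue); there is no depth.
- calibration(name): a dict with "intrinsics" (3x3 intrinsics, pixels), "world_from_camera" (4x4, takes a point from camera to world coordinates). Camera axes: x right, y down, z forward; pixel columns grow to the right and rows downward; lengths in m; the calibration is good to about 2 mm. A picture is of the moment at which its call begins. calibration takes no time and is no camera call.
- job_done(): hands the job in, once; it reports no verdict.
The state is a dict: "time": time; "joint_pos": joint angles; "joint_vel": joint speeds; "joint_efforts": joint torques, N m; "tool_pos": TCP position; "tool_rot": TCP orientation; "contact_force": force on the tool from outside, world axes, zero at the start; "ft_torque": the same for the moment, N m; "gripper_width": opening from 0.0 (shut) to 1.0 (fully open).
Only numpy, scipy, OpenCV 4.12 (cv2) and the standard library are available. Lean on these libraries where they do the work, as an engineer would, in place of code of your own. Each camera call takes 0.05 s, during which the arm holds its last target.

## Working session

There is one attempt and no reset: what is moved stays moved. The work goes in short steps, Python scripts to look and compute and a tool call to move; the robot and the scene stay as the last step left them, time stands still between calls to the robot, and variables do not carry over. Pictures are saved under pics/ and viewed, and the job is handed in when it is done.

Besides the shell and the picture viewer there is one more tool, called in YAML: its name, and indented under it one key for each argument. servo_tool: Moves the arm, as the interface text tells. Its arguments: {"type":"object","properties":{"deltas":{"type":"array","items":{"type":"array","items":{"type":"array","items":{"type":"number"}}}}},"required":["deltas"]}

```bash
mkdir -p pics; python3 - <<'E'
from plant import *
import cv2,numpy as np
s=state();print(s)
for n in("scene","top"):
    f=grab_frame(n);cv2.imwrite(f"pics/{n}0.png",f[:,:,::-1]);np.save(f"pics/{n}0.npy",f)
    c=calibration(n);print(n,np.round(c["intrinsics"],1).tolist(),np.round(c["world_from_camera"],4).tolist())
E
```

```text
{'time': 0.0, 'joint_pos': array([ 1.15098808e+00,  5.33735215e-02,  1.61431792e+00,  1.74148696e-05,
        1.47602492e+00, -1.18999251e-01]), 'joint_vel': array([ 1.05876703e-04, -5.66481495e-04, -4.33855759e-05,  1.29293921e-03,
        7.34096120e-04,  2.46790447e-03]), 'joint_efforts': array([ 1.11665024e-03, -3.93677258e+01, -3.70179069e+01, -7.78687195e-05,
        6.96096671e-03, -2.32133289e-05]), 'tool_pos': array([0.18491064, 0.5963395 , 0.22513843]), 'tool_rot': array([-2.90974937e-04,  1.49838814e-01,  9.88709868e-01, -1.02124757e-03]), 'contact_force': array([ 0.11470349,  0.39059944, -0.37550568]), 'ft_torque': array([ 0.02523345, -0.00453283,  0.00303387]), 'gripper_width': 0.9982886475388026}
scene [[356.9, 0.0, 258.6], [0.0, 356.9, 192.9], [0.0, 0.0, 1.0]] [[0.8397, -0.4032, 0.3638, 0.1889], [-0.543, -0.631, 0.5541, -0.4], [0.0061, -0.6628, -0.7488, 0.7366], [0.0, 0.0, 0.0, 1.0]]
top [[482.0, 0.0, 260.5], [0.0, 482.0, 190.7], [0.0, 0.0, 1.0]] [[0.0174, -0.9835, 0.18, 0.2663], [-0.9998, -0.017, 0.004, 0.0604], [-0.0008, -0.18, -0.9837, 1.4439], [0.0, 0.0, 0.0, 1.0]]
```

View pics/scene0.png

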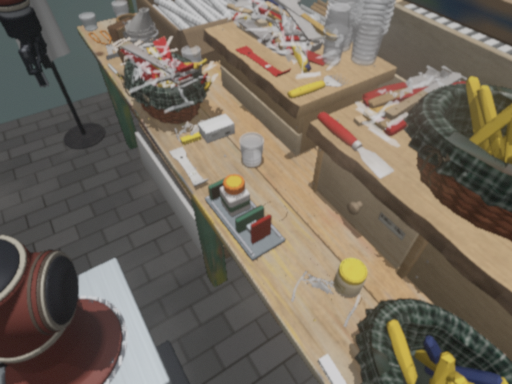

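View pics/top0.png

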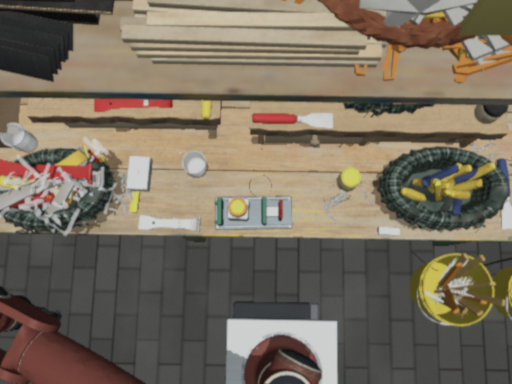

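```bash
python3 - <<'E'
import cv2,numpy as np
a=np.load("pics/top0.npy")[185:240,200:310,::-1];cv2.imwrite("pics/topc.png",cv2.resize(a,None,fx=7,fy=7,interpolation=cv2.INTER_CUBIC))
a=np.load("pics/scene0.npy")[165:265,190:300,::-1];cv2.imwrite("pics/scenec.png",cv2.resize(a,None,fx=6,fy=6,interpolation=cv2.INTER_CUBIC))
E
```

```text
(no output)
```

View pics/topc.png

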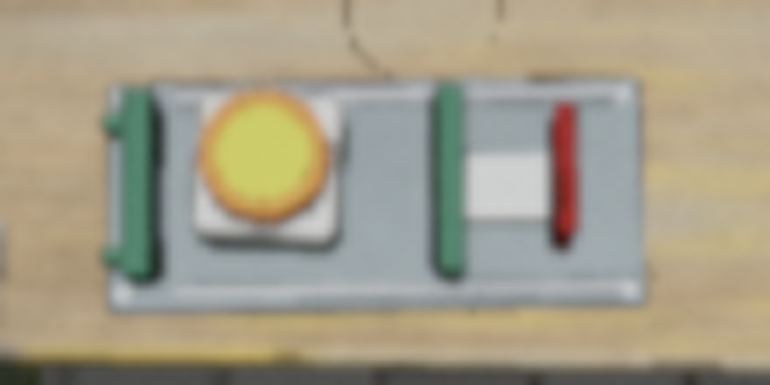

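View pics/scenec.png

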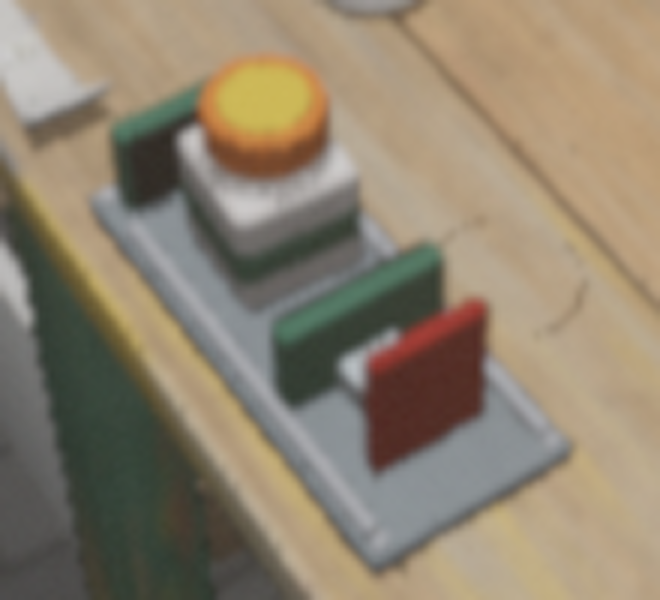

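```bash
cat > h.py <<'E'
from plant import *
import numpy as np,cv2
def ray(n,uv):
    c=calibration(n);K=np.array(c["intrinsics"]);T=np.array(c["world_from_camera"])
    d=T[:3,:3]@np.linalg.solve(K,[uv[0],uv[1],1]);return T[:3,3],d
def onz(n,uv,z):
    o,d=ray(n,uv);return o+d*(z-o[2])/d[2]
E
python3 - <<'E'
from h import *
def top(p):return (200+(p[0]+.5)/7-.5,185+(p[1]+.5)/7-.5)
def sc(p):return (190+(p[0]+.5)/6-.5,165+(p[1]+.5)/6-.5)
P=lambda l,n,uv,z:print(l,n,np.round(onz(n,uv,z)*1000,1))
for p in [(110,85),(636,80),(642,304),(112,308)]:P("plate","top",top(p),.012)
for p in [(95,203),(572,447),(378,568)]:P("plate","scene",sc(p),.012)
P("cap","top",top((263,155)),.105);P("cap","scene",sc((264,99)),.105)
for p in [(566,103),(560,240),(577,110),(575,232)]:P("tab top","top",top(p),.087)
for p in [(485,305),(372,370)]:P("tab top","scene",sc(p),.087)
for p in [(435,85),(437,272)]:P("slide jaw face top","top",top(p),.062)
for p in [(152,90),(155,272)]:P("fixed face top","top",top(p),.062)
# masks
for n in("top","scene"):
    f=np.load(f"pics/{n}0.npy");h=cv2.cvtColor(f,cv2.COLOR_RGB2HSV)
    x0,x1,y0,y1=(200,310,185,240) if n=="top" else (190,300,165,265)
    for l,lo,hi in(("cap",(8,110,90),(35,255,255)),("red",(0,120,60),(6,255,255)),("green",(60,60,30),(95,255,255)),):
        m=cv2.inRange(h,lo,hi)[y0:y1,x0:x1]
        N,L,S,C=cv2.connectedComponentsWithStats(m)
        for i in range(1,N):
            if S[i,4]>15:print(n,l,S[i]+[x0,y0,0,0,0],np.round(C[i]+[x0,y0],1))
E
```

```text
plate top [507.5 202.2  12. ]
plate top [513.6 -24.3  12. ]
plate top [417.  -27.4  12. ]
plate top [411.4 198.   12. ]
plate scene [410.5 196.1  12. ]
plate scene [513.4 -24.5  12. ]
plate scene [417.1 -29.6  12. ]
cap top [464.5 130.6 105. ]
cap scene [465.3 132.3 105. ]
tab top top [490.7   8.6  87. ]
tab top top [434.5  10.5  87. ]
tab top top [487.9   4.1  87. ]
tab top top [437.8   4.5  87. ]
tab top scene [489.8   7.8  87. ]
tab top scene [436.9   5.1  87. ]
slide jaw face top top [501.4  62.2  62. ]
slide jaw face top top [423.4  60.   62. ]
fixed face top top [497.3 179.7  62. ]
fixed face top top [421.4 176.   62. ]
top cap [229 198  18  18 247] [237.3 206.9]
top cap [214 235  26   2  27] [226.9 236. ]
top red [279 200   3  19  47] [280.1 208.9]
top green [215 198   7  27 123] [219.1 211.1]
top green [262 198   4  26 102] [263.5 210.5]
scene cap [223 174  22  20 349] [233.6 183.6]
scene cap [193 197  22  33 114] [203.9 212.3]
scene red [252 215  19  27 336] [260.6 227.9]
scene green [210 181  12   8  26] [215.2 184.5]
scene green [236 207  27  16 107] [247.9 214.4]
```

servo_tool:
  deltas:
    - [[0,25,-50,15,0.6],[0,55,-100,30,1.2],[0,85,-150,30,1.8],[0,110,-200,30,2.4],[0,135,-250,30,3.15]]

```text
time: 0.72
tool_pos: [0.3205, 0.3451, 0.2559]
tool_rot: [-0.0, -0.016, 1.0, -0.0]
contact_force: [0.7, 0.1, -0.3]
gripper_width: 0.005
```

servo_tool:
  deltas:
    - [[0,25,-55,0,0],[0,50,-110,0,0],[0,80,-170,0,0],[0,105,-230,0,0],[0,125,-290,0,0]]

```text
time: 1.35
tool_pos: [0.4429, 0.0624, 0.2561]
tool_rot: [0.0, -0.015, 1.0, 0.0]
contact_force: [1.1, 0.9, -0.6]
gripper_width: 0.001
```

servo_tool:
  deltas:
    - [[0,10,-50,-20,0],[0,19,-100,-60,0],[0,19,-100,-120,0],[0,19,-100,-180,0],[0,19,-100,-180,0]]

```text
time: 1.98
tool_pos: [0.4566, -0.0347, 0.0708]
tool_rot: [-0.006, -0.014, 1.0, 0.002]
contact_force: [-0.3, -0.2, -1.3]
gripper_width: -0.003
```

```bash
python3 - <<'E'
from h import *
for n in("scene","top"):
    f=grab_frame(n);y,x=(150,190) if n=="scene" else (170,200)
    cv2.imwrite(f"pics/{n}1.png",cv2.resize(f[y:y+100,x:x+130,::-1],None,fx=6,fy=6,interpolation=cv2.INTER_CUBIC))
s=state();print(s["tool_pos"],s["tool_rot"],s["contact_force"])
E
```

```text
[ 0.46215471 -0.03572298  0.0775468 ] [ 2.80551130e-04 -1.46283121e-02  9.99892959e-01 -6.44551340e-05] [ 0.1444365  -0.14216806  1.32567805]
```

View pics/scene1.png

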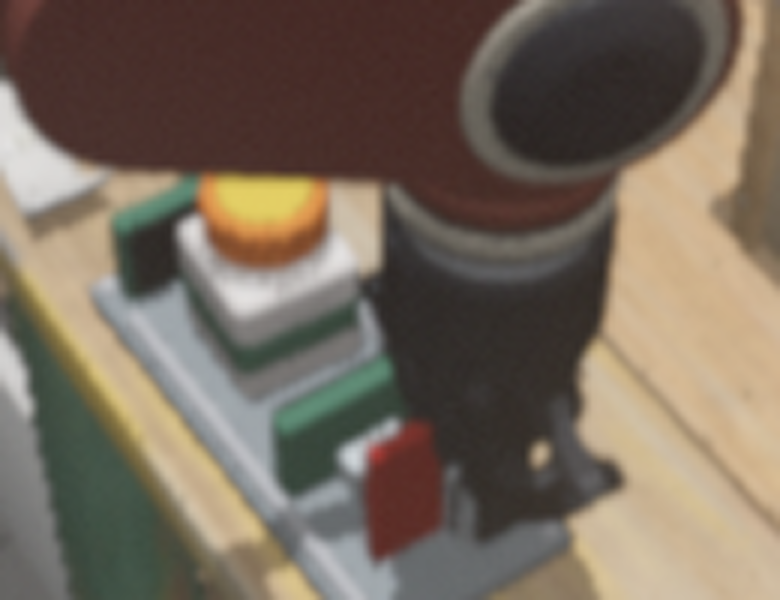

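servo_tool:
  deltas:
    - [[0,1,-20,0,-1.5],[0,1,-20,0,-3.2],[0,1,-20,0,-4.9],[0,1,-20,0,-6.6],[0,1,-20,0,-8.3]]

```text
time: 2.7
tool_pos: [0.4657, -0.0563, 0.0811]
tool_rot: [0.004, 0.41, 0.912, 0.001]
contact_force: [-0.8, -0.3, -0.3]
gripper_width: -0.002
```

servo_tool:
  deltas:
    - [[0,0,0,0,-1.7],[0,0,0,0,-3.4],[0,0,0,0,-5.1],[0,0,0,0,-6.7],[0,0,15,0,-6.7]]

```text
time: 3.32
tool_pos: [0.4654, -0.0411, 0.0804]
tool_rot: [0.003, 0.696, 0.718, 0.002]
contact_force: [-0.4, 0.4, 0.4]
gripper_width: 0.001
```

servo_tool:
  deltas:
    - [[0,0,8,0,0],[0,0,13,0,0],[0,0,16,0,0],[0,0,19,0,0],[0,0,22,0,0]]

```text
time: 3.95
tool_pos: [0.4626, -0.0186, 0.0763]
tool_rot: [-0.0, 0.697, 0.717, -0.0]
contact_force: [0.5, -0.2, -1.3]
gripper_width: -0.0
```

servo_tool:
  deltas:
    - [[0,0,4,0,0],[0,0,8,0,0],[0,0,11,0,0],[0,0,14,0,0],[0,0,17,0,0]]

```text
time: 4.58
tool_pos: [0.4626, -0.0036, 0.0765]
tool_rot: [0.002, 0.697, 0.718, -0.002]
contact_force: [-0.7, -8.6, -0.4]
gripper_width: -0.0
```

servo_tool:
  deltas:
    - [[0,0,4,0,0],[0,0,8,0,0],[0,0,12,0,0],[0,0,16,0,0],[0,0,20,0,0]]

```text
time: 5.2
tool_pos: [0.4621, 0.0163, 0.0764]
tool_rot: [0.001, 0.697, 0.717, -0.003]
contact_force: [-2.8, -8.4, 0.2]
gripper_width: 0.001
```

servo_tool:
  deltas:
    - [[0,0,4,0,0],[0,0,8,0,0],[0,0,11,0,0],[0,0,14,0,0],[0,0,17,0,0]]

```text
time: 5.82
tool_pos: [0.4616, 0.0326, 0.0764]
tool_rot: [0.001, 0.696, 0.718, -0.004]
contact_force: [-4.4, -11.3, 2.5]
gripper_width: -0.001
```

servo_tool:
  deltas:
    - [[0,-1,2,0,0],[0,-1,4,0,0],[0,-1,5,0,0],[0,-1,6,0,0],[0,-1,7,0,0]]

```text
time: 6.45
tool_pos: [0.4613, 0.0393, 0.0765]
tool_rot: [0.002, 0.697, 0.718, -0.003]
contact_force: [-0.7, -11.7, 0.9]
gripper_width: 0.003
```

servo_tool:
  deltas:
    - [[0,0,1,0,0],[0,0,2,0,0],[0,0,2,0,0]]

```text
time: 6.82
tool_pos: [0.4613, 0.0414, 0.0765]
tool_rot: [0.002, 0.696, 0.718, -0.003]
contact_force: [-2.5, -11.2, 1.5]
gripper_width: 0.004
```

servo_tool:
  deltas:
    - [[0,0,1,0,0],[0,0,2,0,0],[0,0,2,0,0]]

```text
time: 7.2
tool_pos: [0.4612, 0.0434, 0.0765]
tool_rot: [0.002, 0.697, 0.718, -0.003]
contact_force: [-2.4, -10.9, 2.5]
gripper_width: -0.001
```

servo_tool:
  deltas:
    - [[0,0,1,0,0],[0,0,2,0,0],[0,0,2,0,0]]

```text
time: 7.58
tool_pos: [0.4612, 0.0453, 0.0764]
tool_rot: [0.002, 0.696, 0.718, -0.003]
contact_force: [-3.1, -11.5, 2.1]
gripper_width: 0.002
```

servo_tool:
  deltas:
    - [[0,0,1,0,0],[0,0,2,0,0],[0,0,2,0,0]]

```text
time: 7.95
tool_pos: [0.4611, 0.0473, 0.0764]
tool_rot: [0.002, 0.696, 0.718, -0.003]
contact_force: [-2.7, -12.5, 2.0]
gripper_width: -0.002
```

servo_tool:
  deltas:
    - [[0,0,1,0,0],[0,0,1.5,0,0],[0,0,1.5,0,0]]

```text
time: 8.32
tool_pos: [0.4611, 0.0484, 0.0765]
tool_rot: [0.002, 0.696, 0.718, -0.004]
contact_force: [-2.5, -13.0, 2.8]
gripper_width: -0.001
```

servo_tool:
  deltas:
    - [[0,0,1,0,0],[0,0,1,0,0]]

```text
time: 8.57
tool_pos: [0.4611, 0.0484, 0.0765]
tool_rot: [0.003, 0.696, 0.718, -0.005]
contact_force: [-3.4, -16.8, 2.2]
gripper_width: 0.001
```

servo_tool:
  deltas:
    - [[0,0,1,0,0],[0,0,1,0,0]]

```text
time: 8.82
tool_pos: [0.4611, 0.0485, 0.0765]
tool_rot: [0.004, 0.696, 0.718, -0.006]
contact_force: [-2.8, -20.3, 2.1]
gripper_width: -0.002
```

servo_tool:
  deltas:
    - [[0,0,0.3,0,0],[0,0,-10,0,0],[0,0,-40,0,0],[0,0,-40,60,0],[85,0,-40,120,0]]

```text
time: 9.45
tool_pos: [0.4609, 0.0138, 0.197]
tool_rot: [-0.001, 0.697, 0.717, -0.0]
contact_force: [0.5, 0.1, 1.0]
gripper_width: 0.198
```

```bash
python3 - <<'E'
from h import *
for n in("scene","top"):
    f=grab_frame(n);np.save(f"pics/{n}2.npy",f);y,x=(150,190) if n=="scene" else (170,200)
    cv2.imwrite(f"pics/{n}2.png",cv2.resize(f[y:y+100,x:x+130,::-1],None,fx=6,fy=6,interpolation=cv2.INTER_CUBIC))
s=state();print(s["tool_pos"],s["joint_pos"],s["contact_force"])
E
```

```text
[0.46609912 0.01337285 0.20507851] [-1.31604277e-01 -3.41273191e-01  2.00245860e+00  7.81170762e-04
  1.46545382e+00 -1.60623810e-01] [ 0.89121208 -0.27409073  0.69052705]
```

View pics/scene2.png

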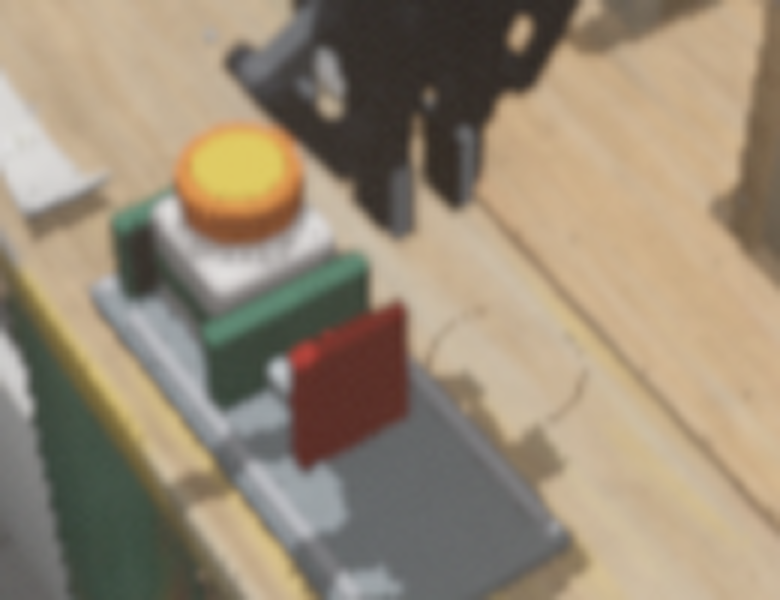

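View pics/top2.png

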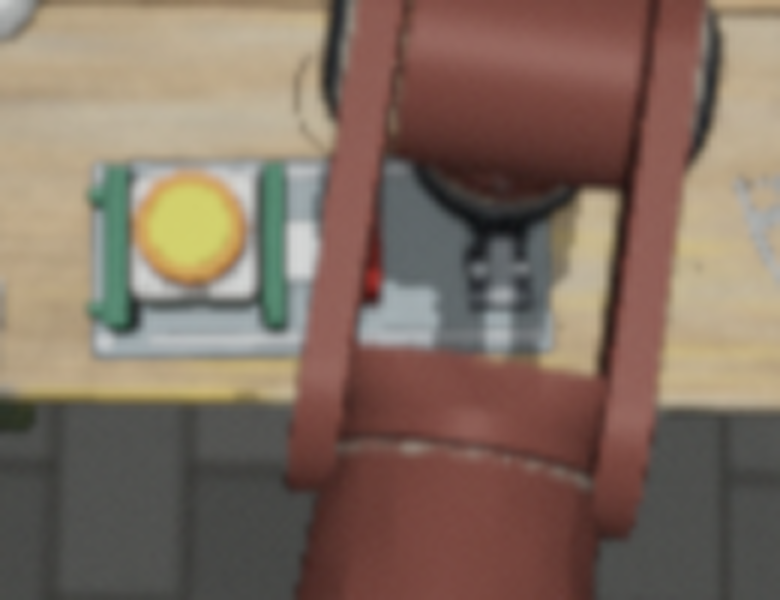

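The jar is now between both jaws: both green jaws touch it, and the cap is near (190,228) in the top crop and (239,168) in the scene crop. Next I measure the cap.

```bash
python3 - <<'E'
from h import *
def p6(n,p):
    y,x=(150,190) if n=="scene" else (170,200)
    return (x+(p[0]+.5)/6-.5,y+(p[1]+.5)/6-.5)
# yellow disc of top & whole ring
for n in("top","scene"):
    f=np.load(f"pics/{n}2.npy");h=cv2.cvtColor(f,cv2.COLOR_RGB2HSV)
    x0,x1,y0,y1=(218,245,195,220) if n=="top" else (215,245,165,195)
    for nm,lo in(("all",(5,110,90)),("yel",(22,110,90))):
        m=cv2.inRange(h,lo,(36,255,255))[y0:y1,x0:x1]
        c=max(cv2.findContours(m,0,1)[0],key=cv2.contourArea)
        e=cv2.fitEllipse(c);q=np.array(e[0])+[x0,y0];print(n,nm,e,np.round(onz(n,q,.105)*1000,1))
print(onz("top",p6("top",(191,228)),.105),onz("scene",p6("scene",(239,168)),.105))
E
```

```text
top all ((13.237781524658203, 12.708433151245117), (16.606760025024414, 17.08341407775879), 133.89842224121094) [461.3 147.1 105. ]
top yel ((13.151485443115234, 12.029011726379395), (13.478530883789062, 13.720476150512695), 161.22434997558594) [463.3 147.4 105. ]
scene all ((14.493147850036621, 14.763070106506348), (19.07748031616211, 20.920921325683594), 75.77503204345703) [459.1 141.5 105. ]
scene yel ((14.199828147888184, 12.15708065032959), (10.068489074707031, 14.292471885681152), 86.956298828125) [462.9 149.6 105. ]
[0.46171106 0.14661463 0.105     ] [0.46261968 0.14801916 0.105     ]
```

servo_tool:
  deltas:
    - [[85,0,45,0,0],[85,1,90,0,0],[85,1.5,134,0,0],[85,1.5,134,-10,0],[85,1.5,134,-10,0]]

```text
time: 10.18
tool_pos: [0.4622, 0.1475, 0.1847]
tool_rot: [-0.001, 0.697, 0.717, -0.001]
contact_force: [-0.4, -0.5, -0.8]
gripper_width: 0.996
```

```bash
python3 - <<'E'
from h import *
s=state();print(s["tool_pos"],s["joint_pos"],s["contact_force"],s["gripper_width"])
f=grab_frame("scene");cv2.imwrite("pics/s3.png",cv2.resize(f[100:220,180:310,::-1],None,fx=5,fy=5,interpolation=cv2.INTER_CUBIC))
E
```

```text
[0.46219441 0.14746468 0.18470036] [ 1.55417173e-01 -2.60884427e-01  1.97337689e+00 -2.01751439e-04
  1.43205021e+00  1.25941758e-01] [-0.42855355 -0.54183193 -0.79093156] 0.9962566546631043
```

View pics/s3.png

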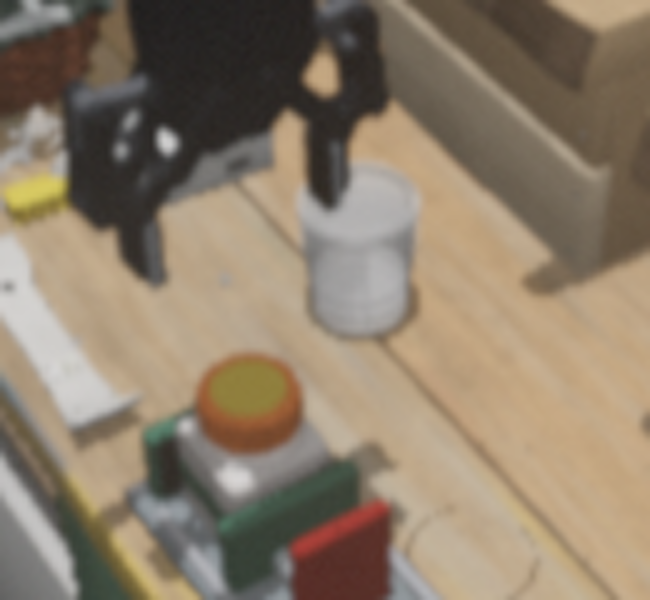

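servo_tool:
  deltas:
    - [[85,0,0,-45,0],[85,0,0,-75,0],[85,0,0,-88.5,0],[85,0,0,-88.5,0],[85,0,0,-88.5,0]]

```text
time: 10.85
tool_pos: [0.4644, 0.1477, 0.0995]
tool_rot: [0.001, 0.697, 0.717, 0.001]
contact_force: [-0.4, -0.3, 0.7]
gripper_width: 0.995
```

servo_tool:
  deltas:
    - [[60,0,0,0,0],[45,0,0,0,0],[45,0,0,0,0],[45,0,0,0,0]]

```text
time: 11.35
tool_pos: [0.4632, 0.1479, 0.098]
tool_rot: [0.0, 0.697, 0.717, 0.0]
contact_force: [0.2, -0.1, 0.1]
gripper_width: 0.526
```

```bash
python3 - <<'E'
from h import *
s=state();print(s["tool_pos"],s["contact_force"],s["gripper_width"])
f=grab_frame("scene");cv2.imwrite("pics/s4.png",cv2.resize(f[130:220,190:290,::-1],None,fx=6,fy=6,interpolation=cv2.INTER_CUBIC))
E
```

```text
[0.46319541 0.14785166 0.09802684] [ 0.21373878 -0.06026984  0.08772258] 0.5256949750899244
```

View pics/s4.png

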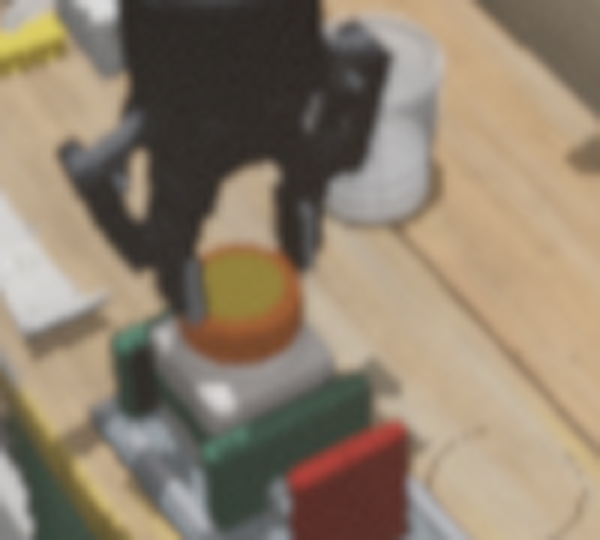

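servo_tool:
  deltas:
    - [[20,0,0,0,0],[20,0,0,0,0],[20,0,0,0,0]]

```text
time: 11.78
tool_pos: [0.464, 0.1481, 0.1002]
tool_rot: [0.0, 0.697, 0.717, 0.001]
contact_force: [-5.2, -1.2, 10.7]
gripper_width: 0.234
```

```bash
python3 - <<'E'
from h import *
s=state();print(s["tool_pos"],s["contact_force"],s["gripper_width"])
f=grab_frame("scene");cv2.imwrite("pics/s5.png",cv2.resize(f[130:220,190:290,::-1],None,fx=6,fy=6,interpolation=cv2.INTER_CUBIC))
f=grab_frame("top");cv2.imwrite("pics/t5.png",cv2.resize(f[170:250,200:300,::-1],None,fx=6,fy=6,interpolation=cv2.INTER_CUBIC))
E
```

```text
[0.46396408 0.14811144 0.10024378] [-5.23637373 -1.22208573 10.72967205] 0.23375278031635605
```

View pics/s5.png

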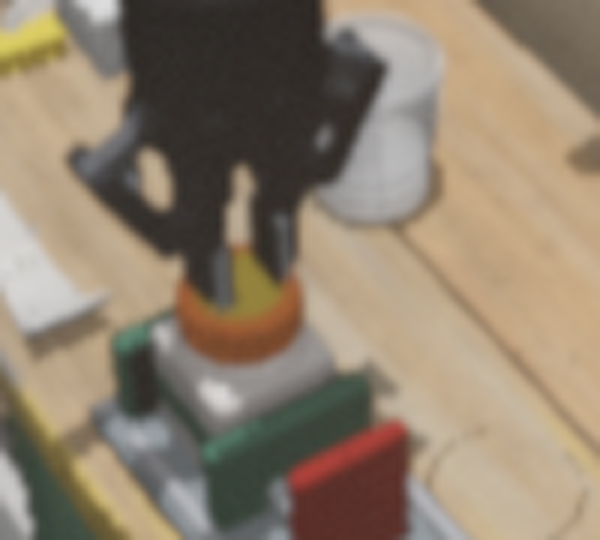

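View pics/t5.png

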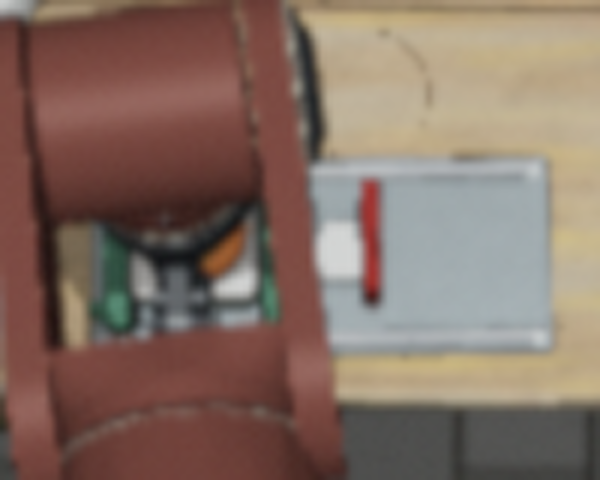

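```bash
python3 - <<'E'
from h import *
c=calibration("scene");K=np.array(c["intrinsics"]);T=np.array(c["world_from_camera"])
def proj(p):
    q=np.linalg.inv(T)@np.r_[p,1];q=K@q[:3];q=q[:2]/q[2];return np.round((q-[190,130])*6+2.5)
for z in(.08,.09,.1,.11,.12,.13):print(z,proj([.4525,.148,z]),proj([.4755,.148,z]),"cap rim -y/x",proj([.463,.122,z]))
E
```

```text
0.08 [221. 339.] [269. 317.] cap rim -y/x [275. 368.]
0.09 [220. 323.] [268. 301.] cap rim -y/x [274. 352.]
0.1 [218. 306.] [267. 284.] cap rim -y/x [273. 335.]
0.11 [217. 289.] [266. 267.] cap rim -y/x [271. 318.]
0.12 [215. 272.] [265. 250.] cap rim -y/x [270. 301.]
0.13 [213. 254.] [263. 232.] cap rim -y/x [269. 284.]
```

```bash
python3 - <<'E'
from h import *
c=calibration("scene");K=np.array(c["intrinsics"]);T=np.array(c["world_from_camera"])
def proj(p,o,s):
    q=np.linalg.inv(T)@np.r_[p,1];q=K@q[:3];q=q[:2]/q[2];return np.round((q-o)*s+2)
for z in(.15,.16,.17,.18,.19,.2):print(z,proj([.4622-.0425,.1475,z],[180,100],5),proj([.4622+.0425,.1475,z],[180,100],5))
print("TCP",proj([.4622,.1475,.1847],[180,100],5))
# shut push pose
for z in(.04,.05,.06,.07,.08):print(z,proj([.462,-.0357,z],[190,150],6))
E
```

```text
0.15 [164. 359.] [321. 292.]
0.16 [162. 344.] [320. 276.]
0.17 [160. 328.] [320. 260.]
0.18 [158. 312.] [319. 244.]
0.19 [156. 296.] [318. 228.]
0.2 [153. 279.] [318. 211.]
TCP [239. 270.]
0.04 [484. 576.]
0.05 [485. 562.]
0.06 [486. 547.]
0.07 [487. 532.]
0.08 [488. 516.]
```

servo_tool:
  deltas:
    - [[20,0,0,12,0],[85,0,0,15,0],[85,0,0,15,0],[85,0,0,15,0],[85,0,0,15,0]]

```text
time: 12.5
tool_pos: [0.4629, 0.1477, 0.1124]
tool_rot: [-0.0, 0.697, 0.717, -0.0]
contact_force: [-0.8, -0.4, 0.2]
gripper_width: 0.996
```

servo_tool:
  deltas:
    - [[85,0,0,-12,0],[85,0,0,-24,0],[85,0,0,-27,0],[85,0,0,-27,0]]

```text
time: 13.0
tool_pos: [0.4628, 0.1477, 0.0852]
tool_rot: [-0.0, 0.697, 0.717, -0.0]
contact_force: [-0.4, 0.9, 0.0]
gripper_width: 0.997
```

```bash
python3 - <<'E'
from h import *
s=state();print(s["tool_pos"],s["contact_force"],s["gripper_width"])
f=grab_frame("scene");cv2.imwrite("pics/s6.png",cv2.resize(f[130:220,190:290,::-1],None,fx=6,fy=6,interpolation=cv2.INTER_CUBIC))
E
```

```text
[0.46275529 0.14772024 0.08522306] [-0.36561275  0.90513871  0.03233932] 0.997472820520856
```

View pics/s6.png

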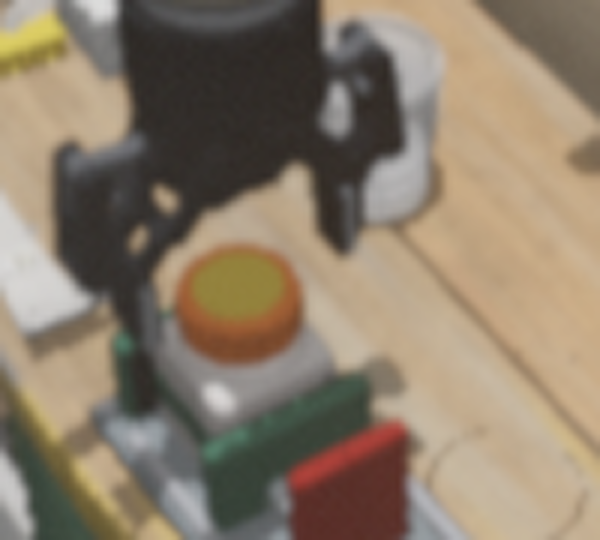

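servo_tool:
  deltas:
    - [[85,0,0,-6,0],[85,0,0,-11,0],[85,0,0,-11,0],[60,0,0,-11,0],[60,0,0,-11,0]]

```text
time: 13.68
tool_pos: [0.4633, 0.1478, 0.0751]
tool_rot: [0.0, 0.697, 0.717, 0.0]
contact_force: [0.7, 0.2, -0.2]
gripper_width: 0.701
```

servo_tool:
  deltas:
    - [[45,0,0,0,0],[45,0,0,0,0]]

```text
time: 13.92
tool_pos: [0.4633, 0.1478, 0.0755]
tool_rot: [0.0, 0.697, 0.717, 0.0]
contact_force: [-2.6, -0.9, 3.4]
gripper_width: 0.594
```

```bash
python3 - <<'E'
from h import *
s=state();print(s["tool_pos"],s["contact_force"],s["ft_torque"],s["gripper_width"])
f=grab_frame("scene");cv2.imwrite("pics/s7.png",cv2.resize(f[130:220,190:290,::-1],None,fx=6,fy=6,interpolation=cv2.INTER_CUBIC))
E
```

```text
[0.46331741 0.14784208 0.07547504] [-2.57054206 -0.89872391  3.35832125] [-0.03435831  0.39213362  0.00525622] 0.5942911337483621
```

View pics/s7.png

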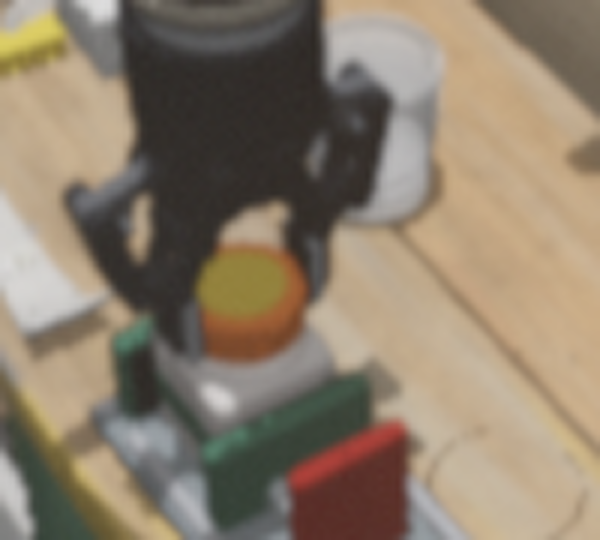

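servo_tool:
  deltas:
    - [[40,-0.7,0,0.8,0],[40,-0.7,0,0.8,0],[40,-0.7,0,0.8,0]]

```text
time: 14.35
tool_pos: [0.4624, 0.1478, 0.0755]
tool_rot: [-0.0, 0.697, 0.717, 0.0]
contact_force: [0.6, 0.2, -1.0]
gripper_width: 0.59
```

Firmly gripped (width holds at 0.59), near-zero forces. Now turn.

servo_tool:
  deltas:
    - [[40,0,0,0,0.5],[40,0,0,0,1],[40,0,0,0,1.5],[40,0,0,0,2],[40,0,0,0,2.5]]

```text
time: 14.98
tool_pos: [0.4623, 0.1477, 0.0755]
tool_rot: [-0.0, 0.597, 0.803, -0.0]
contact_force: [-0.3, -1.0, -0.2]
gripper_width: 0.589
```

```bash
python3 - <<'E'
from h import *
s=state();print(s["tool_pos"],s["contact_force"],s["ft_torque"],s["gripper_width"],s["tool_rot"])
E
```

```text
[0.46232292 0.14772499 0.07548428] [-0.29649427 -0.95601497 -0.1681264 ] [-0.00011978 -0.01906981 -0.03817541] 0.58868420008753 [-8.30332343e-05  5.96503762e-01  8.02610263e-01 -1.46824428e-04]
```

servo_tool:
  deltas:
    - [[40,0,0,0,0.5],[40,0,0,0,1],[40,0,0,0,1.5]]

```text
time: 15.35
tool_pos: [0.4623, 0.1477, 0.0755]
tool_rot: [-0.0, 0.532, 0.847, -0.0]
contact_force: [0.2, 0.4, 0.1]
gripper_width: 0.593
```

```bash
python3 - <<'E'
from h import *
s=state();print(s["tool_pos"],s["contact_force"],s["ft_torque"],s["gripper_width"],s["tool_rot"],s["joint_efforts"])
f=grab_frame("scene");cv2.imwrite("pics/s8.png",cv2.resize(f[150:220,190:290,::-1],None,fx=8,fy=8,interpolation=cv2.INTER_CUBIC))
E
```

```text
[0.46227638 0.14774401 0.07546079] [0.17224871 0.41002998 0.13715648] [-0.00288201 -0.08321049 -0.00859543] 0.5926836452585653 [-1.36611452e-04  5.31661278e-01  8.46957046e-01 -1.71921959e-04] [ 6.79293671e-02 -2.73418272e+01 -3.34932268e+01  2.79211270e-02
  1.47002202e-02  3.40502048e-01]
```

View pics/s8.png

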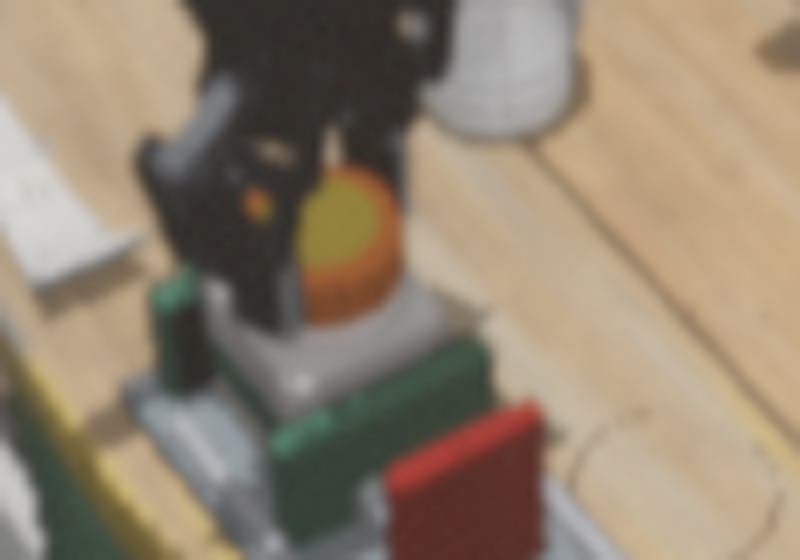

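servo_tool:
  deltas:
    - [[40,0,0,0,0.8],[40,0,0,0,1.6],[40,0,0,0,2.4],[40,0,0,0,3.2],[40,0,0,0,4]]

```text
time: 16.02
tool_pos: [0.4624, 0.1478, 0.0756]
tool_rot: [0.0, 0.344, 0.939, -0.0]
contact_force: [0.2, 0.2, -1.1]
gripper_width: 0.593
```

```bash
python3 - <<'E'
from h import *
s=state();print(s["tool_pos"],s["contact_force"],s["ft_torque"],s["gripper_width"],s["tool_rot"],s["joint_efforts"])
E
```

```text
[0.46242706 0.14776898 0.07556009] [ 0.23129838  0.15420245 -1.0671438 ] [ 0.01566743 -0.12638261 -0.04604127] 0.5933502596359652 [ 3.26478397e-05  3.43798776e-01  9.39043342e-01 -4.00984238e-05] [  0.15678589 -27.37200022 -33.28491926   0.04898934   0.17085107
   0.54309793]
```

servo_tool:
  deltas:
    - [[40,0,0,0,0.7],[40,0,0,0,1.4],[40,0,0,0,2.1],[40,0,0,0,2.8],[40,0,0,0,2.8]]

```text
time: 16.65
tool_pos: [0.4625, 0.1479, 0.0756]
tool_rot: [0.0, 0.205, 0.979, 0.0]
contact_force: [0.5, -0.5, 0.6]
gripper_width: 0.593
```

```bash
python3 - <<'E'
from h import *
s=state();print(s["tool_pos"],s["contact_force"],s["ft_torque"],s["gripper_width"],s["tool_rot"],s["joint_efforts"])
f=grab_frame("scene");cv2.imwrite("pics/s9.png",cv2.resize(f[150:220,190:290,::-1],None,fx=8,fy=8,interpolation=cv2.INTER_CUBIC))
E
```

```text
[0.46247189 0.14786213 0.07561044] [ 0.52331946 -0.47547354  0.6071738 ] [ 0.03529485 -0.04754458  0.00781934] 0.593352632500957 [2.65503182e-05 2.04624631e-01 9.78840513e-01 9.91131626e-05] [ -0.10205791 -27.44216681 -33.3335638   -0.07811452   0.18868057
  -0.14231063]
```

View pics/s9.png

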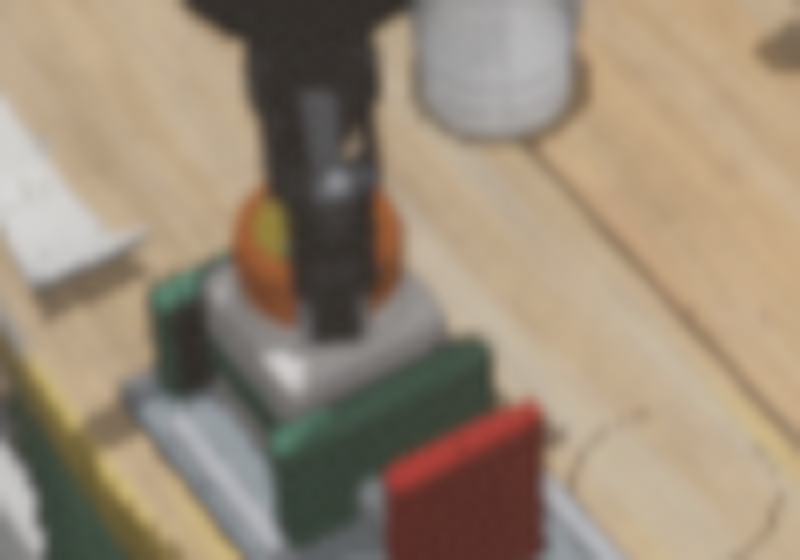

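servo_tool:
  deltas:
    - [[40,0,0,1,0],[40,0,0,2,0],[40,0,0,3,0]]

```text
time: 17.08
tool_pos: [0.4625, 0.1478, 0.0788]
tool_rot: [0.0, 0.204, 0.979, -0.0]
contact_force: [1.7, 1.0, -0.2]
gripper_width: 0.594
```

servo_tool:
  deltas:
    - [[40,0,0,3,0],[40,0,0,6,0],[40,0,0,9,0],[40,0,0,12,0],[40,0,0,14,0]]

```text
time: 17.7
tool_pos: [0.4625, 0.1478, 0.093]
tool_rot: [0.0, 0.204, 0.979, 0.0]
contact_force: [-0.9, 0.0, -0.2]
gripper_width: 0.59
```

servo_tool:
  deltas:
    - [[40,0,0,3,0],[40,0,0,6,0],[40,0,0,6,0],[40,0,0,6,0]]

```text
time: 18.2
tool_pos: [0.4624, 0.1478, 0.0986]
tool_rot: [-0.0, 0.204, 0.979, -0.0]
contact_force: [0.5, 0.7, 0.0]
gripper_width: 0.596
```

```bash
python3 - <<'E'
from h import *
s=state();print(s["tool_pos"],s["contact_force"],s["ft_torque"],s["gripper_width"],s["tool_rot"])
f=grab_frame("scene");cv2.imwrite("pics/s10.png",cv2.resize(f[150:220,190:290,::-1],None,fx=8,fy=8,interpolation=cv2.INTER_CUBIC))
f=grab_frame("top");cv2.imwrite("pics/t10.png",cv2.resize(f[185:240,195:300,::-1],None,fx=7,fy=7,interpolation=cv2.INTER_CUBIC))
E
```

```text
[0.46239341 0.14778093 0.09864433] [0.4951405  0.72630142 0.01678379] [0.00501743 0.01780951 0.0362876 ] 0.596014239098486 [-4.42209003e-05  2.03951998e-01  9.78980889e-01 -2.26483080e-05]
```

View pics/s10.png

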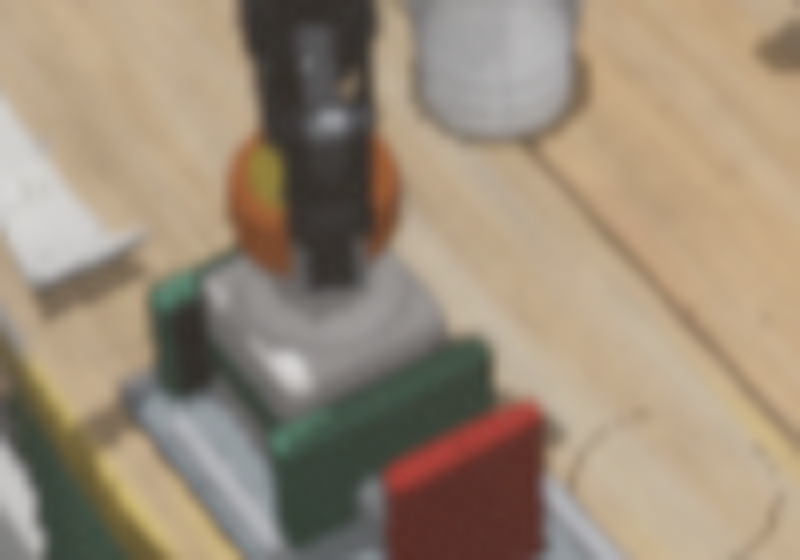

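View pics/t10.png

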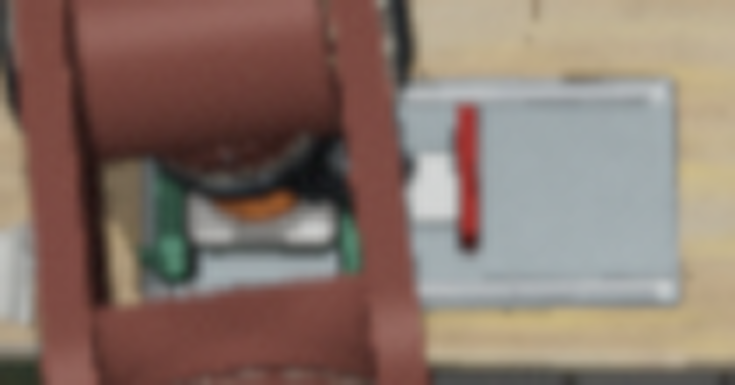

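```bash
python3 -c "
from plant import *
print(job_done());s=state();print(s['time'],s['tool_pos'],s['gripper_width'])"
```

```text
the job is handed in; nothing more can be done
None
the job is handed in; nothing more can be done
```

The cap is off and still held over the clamped jar. I handed the job in at about 18.3 s on the robot's clock; no verdict was reported.

- **Clamping:** I pushed the red tab until the jaw stopped moving and the push rose to about 20 N. After that the picture showed the jar between both jaws.
- **Gripping:** The first two closings missed. The fingertips sat higher than I had worked out from the text, so they closed above the cap, and the second time they pressed its top with about 11 N. I opened, went about 22 mm lower and gripped the cap properly; the opening then held at about 51 mm.
- **Unscrewing and lifting:** I turned the cap about 65° counter-clockwise and lifted it straight up 23 mm, with less than 2 N sideways force. The last joint's effort was 0.3 to 0.5 N m during the turn, but the wrist moment sensor showed much less. I took the joint effort as the true sign of thread torque.
- **Last checks:** The cap is in the grip, at the same place on the fingers before and after the lift. By the lift distance, its rim is about 7 mm above the mouth. The jar and jaw stood at the same pixels as before the lift, and the sideways forces were under 1 N.
- **Not measured directly:** I judged that the cap is level and centred from the straight lift and the scene view, because the arm hid most of the cap from the top camera. I did not check the positions of the other goods separately; no move was planned near them, and those in the pictures looked unmoved.

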